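# Release a stuck battery drawer through the blind slot

### The job

The battery drawer of the charger is latched shut: take the screwdriver from its wooden block, push its blade down through the slot in the charger's top, feel along the slot for the springy latch tab hidden below and press it down until the drawer springs out. Feel gently: do not force the blade on the stiff floor beside the tab, on the tab or on the case. Then stand the screwdriver back in the hole of its wooden block, and leave the other things alone.

Things in the scene. Friction and masses are not known exactly. Their poses are not given: they have to be found in the camera images.
- driver: screwdriver, 193 mm long, 0.08 kg, standing tip down in the wooden block. Own axes: y runs along it from tip to butt (up, as it stands). Handle 93 mm long, 24 mm across along its x and 27 along its z; shaft 97 mm long, 6 mm square. The long axis passes 14 mm from the origin towards +z; tip at y = -94 mm, shaft meets handle at y = +3, butt at y = +96
- driver_tip (a point): tip of the screwdriver's shaft, on its long axis (axes as driver)
- driver_butt (a point): butt end (top, as it stands) of the screwdriver's handle, on its long axis; 190 mm from the tip
- block: fixed wooden tool block, 70 (x) x 90 (y) x 100 mm high, with a 12 mm batten round its foot, origin at the centre of its underside, z up
- hole (a point): centre of the mouth of the vertical through hole (15 mm diameter, bevelled) in the block's top, 100 mm above the table. The screwdriver's shaft stands in it with its handle resting on the block's top, so its tip is 3 mm above the table
- case: fixed grey charger case, 150 (x) x 176 (y) x 95 mm high, origin at the centre of its underside, z up; the black drawer front is on its -x side. Under the slot, 20 mm below the top surface, lies a stiff floor (gives 1 mm per 6 N), but for one 15 mm long gap whose centre is anywhere up to 25 mm from the slot's centre towards either end (unseen, differs each time); the latch tab fills the gap. Over 30 N on any of it is forcing
- slot (a point): centre of the mouth of the release slot, in the case's top surface 95 mm above the table (20 mm behind the case's centre); axes as the case's. The slot is 66 mm long along the case's y and 10 mm wide along its x, through the 8 mm thick top, with 1.5 mm bevelled edges
- drawer (a joint): how far the drawer is out of the case's front, m: 0 latched, 0.045 fully out; a spring drives it out along the case's -x once the latch tab is pressed. The tab's top (13 mm long) lies 27 to 37 mm below the case's top surface (differs each time); it yields down on a spring (2 N at first, 0.7 N per mm), lets the drawer go when 6 mm down (6 to 7 N) and meets a hard stop 10 mm down
- weight: bystander: grey hold-down weight with a bail on top, 35 x 55 x 71 mm, origin at the centre of its underside
- roll: bystander: roll of tape lying flat, 91 mm across, 24 mm high, origin at the centre of its underside
- clamp: bystander: small G-clamp lying flat, 68 x 144 x 15 mm, origin at the centre of its underside
- punch: bystander: centre punch lying flat, 12 x 113 x 12 mm, origin at the centre of its underside
Mind the look-alikes: they are no part of the job. What is meant by the driver is not white, and is the larger of those in its own colour.

How it is judged:
On the way, in this order (a step that is already met when the one before it is completed fails the run):
1. the screwdriver's tip is through the slot (more than 15 mm below the case's top) while the drawer is still shut (z of driver_tip in the frame of slot below -0.015 m and horizontal distance between driver_tip and slot below 0.036 m and value of joint drawer below 0.01 m), for 0.05 s.
2. the drawer is out at least 35 mm, released with the screwdriver's tip still down in the slot (value of joint drawer above 0.035 m and z of driver_tip in the frame of slot below -0.015 m and horizontal distance between driver_tip and slot below 0.036 m), for 0.05 s.
At the end, for the whole second after the job is handed in: the drawer is out at least 35 mm, and the screwdriver stands at rest in the hole of the wooden block, let go, upright within 0.15 rad, with its tip at least 85 mm below the block's top (handle down on the block) (value of joint drawer above 0.035 m and z of driver_tip in the frame of hole below -0.085 m and horizontal distance between driver_tip and hole below 0.012 m and angle between driver's own y axis and vertical below 0.15 rad and linear speed of driver below 0.02 m/s); the robot touches nothing.
It fails at once if the screwdriver is forced (more than 30 N) on the case, or on the floor or tab inside it (contact force between driver and case above 30 N).
It fails at once if a bystander (weight, tape roll, clamp, punch) is moved by more than 20 mm (distance of any of weight, roll, clamp, punch from where it was at the start of the episode above 0.02 m).
It also fails if it takes over 67 s, if anything falls off the work surface, if the arm or the gripper's body presses on something with over 40 N, if the wrist force passes 120 N, or if a joint passes its speed limit or range.

### The arm

A 6-joint arm with a two-finger parallel gripper is mounted at the origin on a cart in front of the work surface, level with it; the furniture and walls round the work are solid. World frame = base frame: x ahead of the robot, y to its left, z up, the work surface at z = 0. Lengths are in m, angles in rad, forces in N, time in s.
With the tool pointing down it reaches from about 0.3 to 0.775 m from the base axis. Payload 14.6 kg.
Tool frame: the origin (TCP) lies on the centre line of the jaws, within the pads' length; the fingertips stand 19 mm ahead of it and the grasp point (between the pads) is the TCP; y points along the fingers, x is the direction in which the jaws open and shut, and the axes are right-handed (so a half turn about y gives the same grasp; the last joint's range is limited). The gripper opens to 94 mm and grips with 3 to 60 N. Pads are 16 mm wide; open, the fingers measure 119 mm over their backs; the gripper's body (75 mm by 177 mm) begins 78 mm behind the grasp point.
Start: joints at [-0.067, 0.3, 1.521, -0, 1.321, -0.067], TCP at [0.55, -0, 0.224] pointing down, gripper open.
Joint ranges: [-3.03, 3.03], [-0.79, 2.21], [0.23, 2.52], [-1.04, 4.18], [0, 3.07], [-2.55, 2.55]. Speed limits (rad/s): [2.22, 2.22, 2.57, 3.14, 3.14, 3.14].

### API

Orientations are given as [roll, pitch, yaw] about the fixed x, y, z axes, in that order (R = Rz(yaw) Ry(pitch) Rx(roll)).
In Python, from station import get_obs, cams, workorder gives the robot as it stands.
- The arm moves only by the shell command python3 -m handwheel 'ROWS' [FORCE]. ROWS is JSON, a list of rows, each an object of numbers: "fingers": the opening, from -1 (shut) to 1 (fully open); "x", "y", "z": the shift along the tool's x, y, z in m; "spin": the turn about the tool's y in degrees. In form: [{"fingers": .., "x": .., "y": .., "z": .., "spin": ..}, ...]. A call has exactly 10 rows; each row is the pose to reach, as a shift and turn from the pose commanded when the call began, along the tool's axes at that moment; what a row does not reach only later rows make up. A row lasts 1/10 s, in which the tool goes at most 50 mm and 8.59 degrees, less where a joint would pass 70% of its speed; a pose out of reach is approached as far as the arm can. A call with a gripper value outside its range is refused whole. The fingers move at their own pace and stop on an object; FORCE is the grip in N (left out, the last holds). Time passes only in rows, so rows that repeat a pose let the fingers close, or fill a call up. It gives the time, the measured TCP pose, the force and the opening at its end, in the units of the state.
- get_obs(): the state, without advancing time (a new reading comes with each control period).
- cams.camera(name): name is "scene" or "side" or "wrist"; returns (picture, depth): 384x512x3 uint8, red, green, blue; 384x512 float32, m along the optical axis (not along the pixel's ray), 0 where there is no reading.
- cams.get_calibration(name): a dict with "fx", "fy", "cx", "cy" (pixels), "view" (4x4, takes a point from world to camera coordinates). Camera axes: x right, y down, z forward; pixel columns grow to the right and rows downward; lengths in m; the calibration is good to about 2 mm. A picture is of the moment at which its call begins: read the wrist's pose just before it. get_calibration takes no time and is no camera call; for the wrist camera it gives the pose at the moment of the call.
- workorder.hand_in(): hands the job in, once; it reports no verdict.
The state is a dict: "time_s": time; "qpos": joint angles; "joint_vel": joint speeds; "tau": joint torques, N m; "ee_pos": TCP position; "eef_rot": TCP orientation; "force": force on the tool from outside, world axes, zero at the start; "moment": the same for the moment, N m; "grip_width": finger opening in m.
Only numpy, scipy, OpenCV 4.12 (cv2) and the standard library are available. Lean on these libraries where they do the work, as an engineer would, in place of code of your own. Each camera call takes 0.05 s, during which the arm holds its last target. There are 200 camera calls.

## Working session

There is one attempt and no reset: what is moved stays moved. The work goes in short steps, Python scripts to look and compute and a shell command to move; the robot and the scene stay as the last step left them, time stands still between calls to the robot, and variables do not carry over. Pictures are saved under pics/ and viewed, about 8 in all and at most 12, crops included, and the job is handed in when it is done.

```bash
mkdir -p pics; cat > h.py <<'E'
import numpy as np, cv2, pickle
from station import get_obs, cams, workorder
def snap(n,f):
    k=cams.get_calibration(n); p,d=cams.camera(n)
    pickle.dump((p,d,k),open(f'pics/{f}.pkl','wb')); cv2.imwrite(f'pics/{f}.png',p[:,:,::-1]); return p,d,k
def world(f,u,v):
    p,d,k=pickle.load(open(f'pics/{f}.pkl','rb')); z=d[v,u]
    c=np.array([(u-k['cx'])/k['fx']*z,(v-k['cy'])/k['fy']*z,z,1]); return (np.linalg.inv(k['view'])@c)[:3]
def cloud(f):
    p,d,k=pickle.load(open(f'pics/{f}.pkl','rb')); v,u=np.mgrid[:d.shape[0],:d.shape[1]]
    c=np.stack([(u-k['cx'])/k['fx']*d,(v-k['cy'])/k['fy']*d,d,np.ones_like(d)],-1)
    w=(c@np.linalg.inv(k['view']).T)[...,:3]; w[d==0]=np.nan; return w,p
E
python3 - <<'E'
from h import *
a=snap('scene','s0')[0]; b=snap('side','d0')[0]
o=get_obs(); print(o)
from station import cams
for n in('scene','side','wrist'):
    V=np.linalg.inv(cams.get_calibration(n)['view']); print(n,V.round(3).tolist())
E
```

```text
{'time_s': 0.1, 'qpos': array([-6.65943115e-02,  3.00395782e-01,  1.52148552e+00,  2.85428062e-05,
        1.32071609e+00, -6.66269925e-02]), 'joint_vel': array([-0.00018381, -0.0016155 , -0.00013691,  0.00046042,  0.00104583,
        0.0003096 ]), 'tau': array([ 1.84928511e-03, -5.32644153e+01, -3.53284299e+01,  7.10431044e-02,
        2.34944851e-02, -7.30603051e-05]), 'ee_pos': array([5.49793404e-01, 2.09481612e-05, 2.23968064e-01]), 'eef_rot': array([-1.57070185e+00,  1.00066743e-03,  2.56505277e-05]), 'force': array([ 0.17109418,  0.26309861, -0.23200194]), 'moment': array([-0.02286528,  0.03164731,  0.0193481 ]), 'grip_width': 0.09381457736897336}
scene [[0.622, -0.386, 0.681, -0.417], [-0.783, -0.281, 0.555, -0.877], [-0.023, -0.879, -0.477, 0.845], [0.0, 0.0, 0.0, 1.0]]
side [[-0.952, -0.118, 0.283, 0.256], [-0.306, 0.402, -0.863, 0.998], [-0.012, -0.908, -0.419, 0.654], [0.0, 0.0, 0.0, 1.0]]
wrist [[1.0, -0.0, -0.001, 0.55], [-0.0, -0.971, -0.24, 0.069], [-0.0, 0.24, -0.971, 0.385], [0.0, 0.0, 0.0, 1.0]]
```

View pics/s0.png

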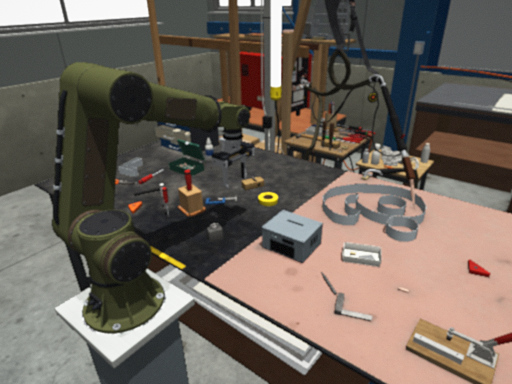

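View pics/d0.png

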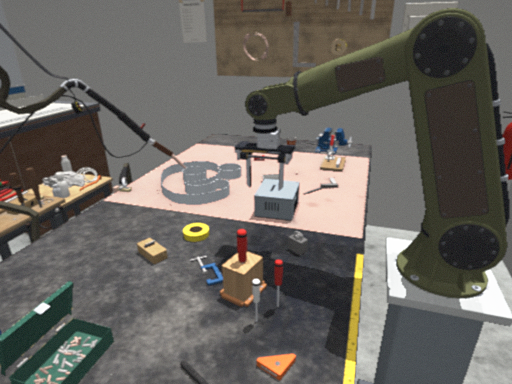

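The side view shows three driver-like things: a red one in the wooden block (242,245), a smaller red one at (278,275) and a white one at (256,290). The one in the block fits: it isn't white and it's the larger red. The case is at scene (292,235), with its slot on top at about (300,222). I'll confirm this in an enlarged crop and measure from the depth cloud.

```bash
python3 - <<'E'
from h import *
a=cv2.imread('pics/d0.png')[215:335,170:330]; b=cv2.imread('pics/s0.png')[190:290,240:340]
cv2.imwrite('pics/c0.png',np.hstack([cv2.resize(a,(533,400),interpolation=2),cv2.resize(b,(400,400),interpolation=2)])[:, :].copy()[:, :933] if 0 else np.hstack([cv2.resize(a,(440,330),interpolation=2),cv2.resize(b,(330,330),interpolation=2)]))
w,p=cloud('d0'); ws,ps=cloud('s0')
for n,W,P in(('side',w,p),('scene',ws,ps)):
    W=W; red=(P[...,0]>110)&(P[...,1]<60)&(P[...,2]<60)
    m=red&(W[...,0]>.1)&(W[...,0]<.9)&(abs(W[...,1])<.6)&(W[...,2]>0.04)&(W[...,2]<.3)
    k,l,s,c=cv2.connectedComponentsWithStats(m.astype(np.uint8))
    for i in range(1,k):
        if s[i,4]>15: q=W[l==i]; print(n,'red',c[i].round(),s[i,4],np.median(q,0).round(3),q.min(0).round(3),q.max(0).round(3))
    for nm,lo,hi,box in(('case',.088,.102,(.3,.85,-.5,.2)),('block',.094,.106,(.2,.8,.1,.6))):
        m=(W[...,2]>lo)&(W[...,2]<hi)&(W[...,0]>box[0])&(W[...,0]<box[1])&(W[...,1]>box[2])&(W[...,1]<box[3])
        k,l,s,c=cv2.connectedComponentsWithStats(m.astype(np.uint8))
        for i in range(1,k):
            if s[i,4]>40:
                q=W[l==i]; r=cv2.minAreaRect((q[:,:2]*1000).astype(np.float32)); print(n,nm,c[i].round(),s[i,4],q[:,2].mean().round(4),r)
E
```

```text
side red [241. 233.] 20 [0.533 0.271 0.193] [0.523 0.263 0.19 ] [0.546 0.277 0.196]
side case [277. 190.] 691 0.0952 ((572.2410278320312, -255.25875854492188), (150.02105712890625, 186.4560546875), 2.942185401916504)
side block [242. 264.] 501 0.1003 ((535.3806762695312, 262.19049072265625), (92.81938934326172, 71.96903991699219), 73.79581451416016)
scene case [293. 226.] 1148 0.0957 ((572.45654296875, -256.83697509765625), (157.84678649902344, 178.2163848876953), 3.4162466526031494)
scene block [190. 191.] 155 0.1009 ((534.4325561523438, 260.3267822265625), (100.77300262451172, 71.68002319335938), 75.09095001220703)
```

View pics/c0.png

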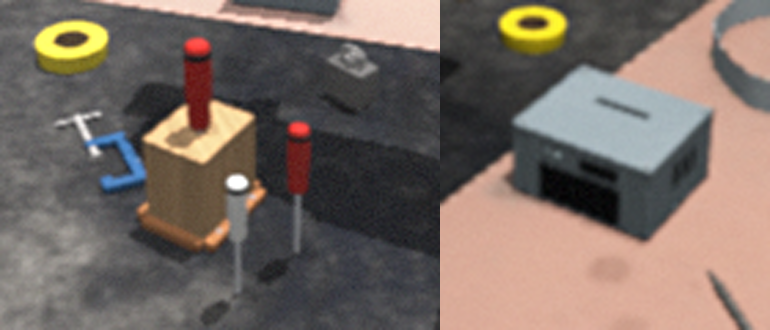

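The crop confirms it: the driver is the larger red one, standing in the block, and the small red and white ones are look-alikes outside it. I'll go above the block and look from close by.

```bash
python3 -m handwheel '[{"fingers":1,"x":0,"y":-0.02,"z":0.02},{"fingers":1,"x":0,"y":-0.05,"z":0.05},{"fingers":1,"x":-0.01,"y":-0.076,"z":0.09},{"fingers":1,"x":-0.015,"y":-0.076,"z":0.13},{"fingers":1,"x":-0.015,"y":-0.076,"z":0.17},{"fingers":1,"x":-0.015,"y":-0.076,"z":0.21},{"fingers":1,"x":-0.015,"y":-0.076,"z":0.24},{"fingers":1,"x":-0.015,"y":-0.076,"z":0.26},{"fingers":1,"x":-0.015,"y":-0.076,"z":0.262},{"fingers":1,"x":-0.015,"y":-0.076,"z":0.262}]' 20
python3 - <<'E'
from h import *
print(get_obs()['ee_pos'],get_obs()['eef_rot'])
p,d,k=snap('wrist','w0')
w,P=cloud('w0')
cv2.imwrite('pics/w0b.png',cv2.resize(P[:,:,::-1],(800,600),interpolation=2))
m=(w[...,2]>.18)&(w[...,2]<.2)
v,u=np.nonzero(m); print(u.min(),u.max(),v.min(),v.max()); q=w[m]; print(q.mean(0),q.min(0),q.max(0),cv2.minAreaRect((q[:,:2]*1e3).astype(np.float32)))
m=(w[...,2]>.096)&(w[...,2]<.104)&(w[...,1]>.15); q=w[m]; print('block',cv2.minAreaRect((q[:,:2]*1e3).astype(np.float32)))
E
```

```text
[5.49793404e-01 2.09481612e-05 2.23968064e-01] [-1.57070185e+00  1.00066743e-03  2.56505277e-05]validation failed for argument at $[0]...
Traceback (most recent call last):
ValueError: zero-size array to reduction operation minimum which has no identity
```

View pics/w0b.png

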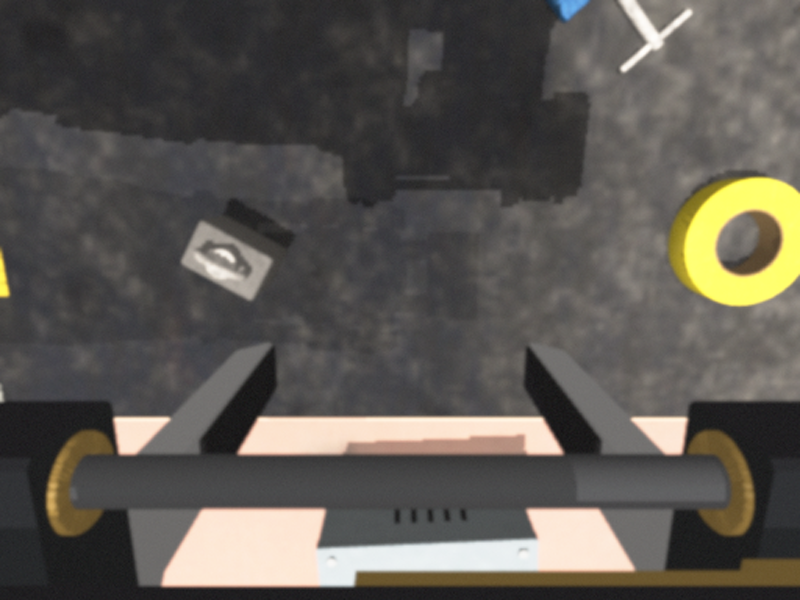

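The move was refused because a row needs all its keys, including spin, so this picture is still from the start pose: the weight is at (225,260) and the tape at (740,240). I'll send it again with every key.

```bash
python3 -m handwheel '[{"fingers":1,"x":0,"y":-0.02,"z":0.02,"spin":0},{"fingers":1,"x":0,"y":-0.05,"z":0.05,"spin":0},{"fingers":1,"x":-0.01,"y":-0.076,"z":0.09,"spin":0},{"fingers":1,"x":-0.015,"y":-0.076,"z":0.13,"spin":0},{"fingers":1,"x":-0.015,"y":-0.076,"z":0.17,"spin":0},{"fingers":1,"x":-0.015,"y":-0.076,"z":0.21,"spin":0},{"fingers":1,"x":-0.015,"y":-0.076,"z":0.24,"spin":0},{"fingers":1,"x":-0.015,"y":-0.076,"z":0.26,"spin":0},{"fingers":1,"x":-0.015,"y":-0.076,"z":0.262,"spin":0},{"fingers":1,"x":-0.015,"y":-0.076,"z":0.262,"spin":0}]' 20
python3 - <<'E'
from h import *
print(get_obs()['ee_pos'],get_obs()['eef_rot'])
p,d,k=snap('wrist','w1')
w,P=cloud('w1')
cv2.imwrite('pics/w1b.png',cv2.resize(P[:,:,::-1],(800,600),interpolation=2))
m=(w[...,2]>.18)&(w[...,2]<.2)
v,u=np.nonzero(m); q=w[m]; print(len(q))
if len(q): print(u.min(),u.max(),v.min(),v.max());print(q.mean(0),q.min(0),q.max(0),cv2.minAreaRect((q[:,:2]*1e3).astype(np.float32)))
m=(w[...,2]>.096)&(w[...,2]<.104)&(w[...,1]>.15); q=w[m]; print('block',cv2.minAreaRect((q[:,:2]*1e3).astype(np.float32)))
E
```

```text
time_s: 1.15
ee_pos: [0.5349, 0.2619, 0.3001]
eef_rot: [-1.571, 0.001, 0.001]
force: [0.8, -0.2, -0.2]
grip_width: 0.0939
[0.53489498 0.26192759 0.30008353] [-1.57119431e+00  5.63558020e-04  6.46211354e-04]
770
241 271 180 211
[0.53552254 0.26279371 0.19274146] [0.5223868  0.24811088 0.18007914] [0.54873408 0.27440829 0.19699229] ((535.5748291015625, 261.2748107910156), (26.345945358276367, 26.297035217285156), 0.24591216444969177)
block ((507.0221252441406, 279.6407470703125), (106.59029388427734, 162.05543518066406), 55.954620361328125)
```

View pics/w1b.png

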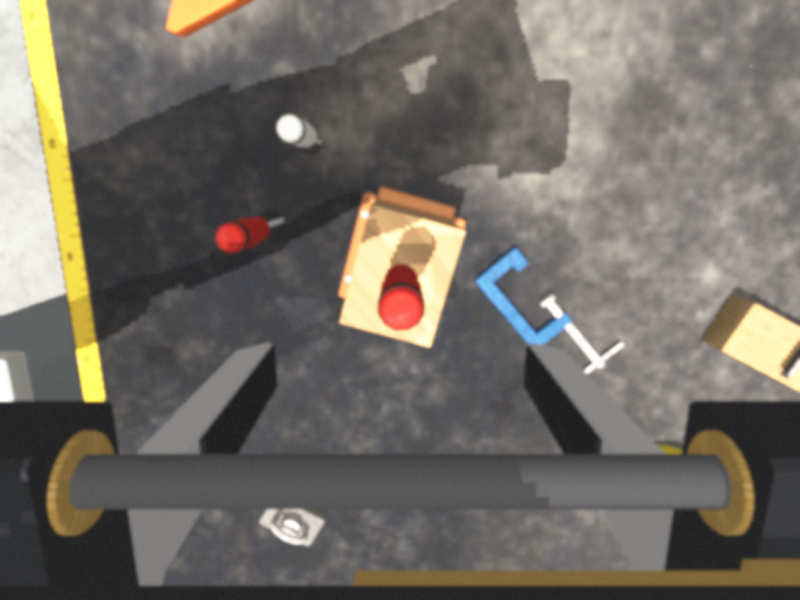

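The driver's butt is at (401,305) in this picture, world (0.5355, 0.2615), 193 mm high as expected, and it lies at the block's centre. The block is yawed about −15°, so I'll spin 15° to match and go down.

```bash
python3 -m handwheel '[{"fingers":1,"x":0,"y":0.0,"z":0,"spin":8},{"fingers":1,"x":0,"y":0.02,"z":0,"spin":15},{"fingers":1,"x":0,"y":0.045,"z":0,"spin":15},{"fingers":1,"x":0,"y":0.07,"z":0,"spin":15},{"fingers":1,"x":0,"y":0.095,"z":0,"spin":15},{"fingers":1,"x":0,"y":0.12,"z":0,"spin":15},{"fingers":1,"x":0,"y":0.138,"z":0,"spin":15},{"fingers":1,"x":0,"y":0.148,"z":0,"spin":15},{"fingers":0,"x":0,"y":0.15,"z":0,"spin":15},{"fingers":-1,"x":0,"y":0.15,"z":0,"spin":15}]' 50
python3 -m handwheel '[{"fingers":-1,"x":0,"y":0,"z":0,"spin":0},{"fingers":-1,"x":0,"y":0,"z":0,"spin":0},{"fingers":-1,"x":0,"y":0,"z":0,"spin":0},{"fingers":-1,"x":0,"y":0,"z":0,"spin":0},{"fingers":-1,"x":0,"y":0,"z":0,"spin":0},{"fingers":-1,"x":0,"y":0,"z":0,"spin":0},{"fingers":-1,"x":0,"y":0,"z":0,"spin":0},{"fingers":-1,"x":0,"y":-0.002,"z":0,"spin":0},{"fingers":-1,"x":0,"y":-0.005,"z":0,"spin":0},{"fingers":-1,"x":0,"y":-0.01,"z":0,"spin":0}]' 50
```

```text
time_s: 2.2
ee_pos: [0.5353, 0.2616, 0.1511]
eef_rot: [-1.57, -0.001, -0.262]
force: [0.1, 0.2, 1.0]
grip_width: 0.0814
time_s: 3.2
ee_pos: [0.5349, 0.2619, 0.1605]
eef_rot: [-1.571, 0.0, -0.262]
force: [-0.7, -0.3, -1.0]
grip_width: 0.0238
```

```bash
python3 -m handwheel '[{"fingers":-1,"x":0,"y":-0.01,"z":0,"spin":0},{"fingers":-1,"x":0,"y":-0.03,"z":0,"spin":0},{"fingers":-1,"x":0,"y":-0.05,"z":0,"spin":0},{"fingers":-1,"x":0,"y":-0.075,"z":0,"spin":0},{"fingers":-1,"x":0,"y":-0.1,"z":0,"spin":0},{"fingers":-1,"x":0,"y":-0.12,"z":0,"spin":0},{"fingers":-1,"x":0,"y":-0.13,"z":0,"spin":-5},{"fingers":-1,"x":0,"y":-0.13,"z":0,"spin":-11},{"fingers":-1,"x":0,"y":-0.13,"z":0,"spin":-16},{"fingers":-1,"x":0,"y":-0.13,"z":0,"spin":-18}]' 50
python3 -m handwheel '[{"fingers":-1,"x":0.002,"y":0,"z":-0.03,"spin":0},{"fingers":-1,"x":0.005,"y":0,"z":-0.075,"spin":0},{"fingers":-1,"x":0.009,"y":0,"z":-0.125,"spin":0},{"fingers":-1,"x":0.012,"y":0,"z":-0.175,"spin":0},{"fingers":-1,"x":0.015,"y":0,"z":-0.225,"spin":0},{"fingers":-1,"x":0.018,"y":0,"z":-0.275,"spin":0},{"fingers":-1,"x":0.021,"y":0,"z":-0.325,"spin":0},{"fingers":-1,"x":0.024,"y":0,"z":-0.375,"spin":0},{"fingers":-1,"x":0.027,"y":0,"z":-0.42,"spin":0},{"fingers":-1,"x":0.028,"y":0,"z":-0.45,"spin":0}]'
python3 - <<'E'
from h import *
print(get_obs()['ee_pos'],get_obs()['eef_rot'],get_obs()['force'])
p,d,k=snap('wrist','w2')
cv2.imwrite('pics/w2b.png',cv2.resize(p[:,:,::-1],(800,600),interpolation=2))
E
```

```text
time_s: 4.2
ee_pos: [0.5349, 0.262, 0.2914]
eef_rot: [-1.571, -0.001, 0.056]
force: [-0.2, 0.6, -2.0]
grip_width: 0.0239
time_s: 5.2
ee_pos: [0.5862, -0.189, 0.2911]
eef_rot: [-1.571, -0.0, 0.051]
force: [0.4, 0.2, -1.8]
grip_width: 0.0236
[ 0.5862304  -0.18895238  0.29113327] [-1.57126191e+00 -4.02595677e-04  5.05323181e-02] [ 0.40604857  0.20794533 -1.78068169]
```

View pics/w2b.png

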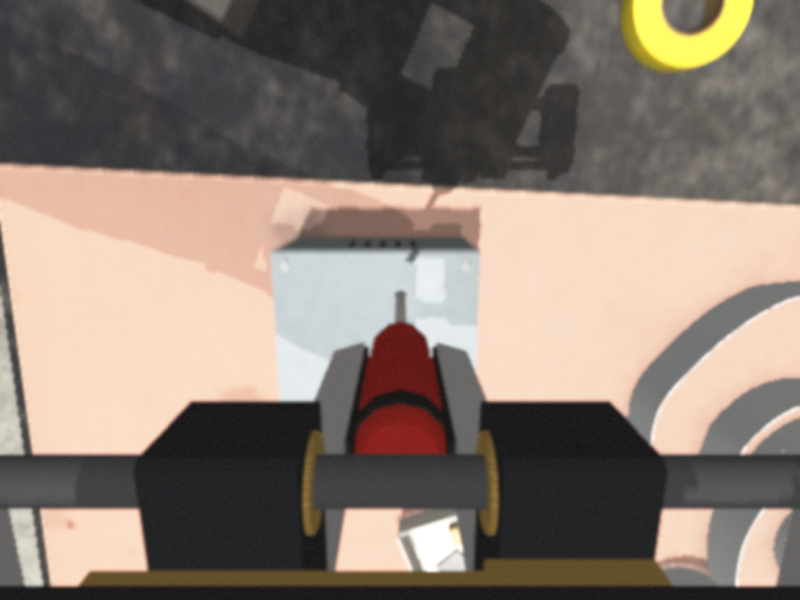

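The shaft tip shows at (401,292) over the case's top, whose edges run square with the picture, so the yaw fits; the driver hides the slot. I'll get the slot from the first scene and side pictures and check it against the case edges in this view.

```bash
python3 - <<'E'
from h import *
def plane(f,uv,z):
    p,d,k=pickle.load(open(f'pics/{f}.pkl','rb')); T=np.linalg.inv(k['view'])
    uv=np.atleast_2d(uv); r=np.c_[(uv[:,0]-k['cx'])/k['fx'],(uv[:,1]-k['cy'])/k['fy'],np.ones(len(uv))]@T[:3,:3].T
    return T[:3,3]+r*((z-T[2,3])/r[:,2])[:,None]
c,s=np.cos(.052),np.sin(.052)
tolocal=lambda q:np.c_[(q[:,0]-.572)*c+(q[:,1]+.256)*s,-(q[:,0]-.572)*s+(q[:,1]+.256)*c]
v,u=np.mgrid[:384,:512]
for f in('s0','d0','w2'):
    P=pickle.load(open(f'pics/{f}.pkl','rb'))[0]; g=P.astype(int).sum(2)
    q=plane(f,np.c_[u.ravel(),v.ravel()],.095); l=tolocal(q)
    W=cloud(f)[0].reshape(-1,3); 
    # slot: dark compared with local median
    bg=cv2.medianBlur(P,31).astype(int).sum(2)
    if f!='w2':
        m=((bg-g).ravel()>60)&(abs(l[:,0]-20)<25)&(abs(l[:,1])<45)
        wt=(bg-g).ravel()[m]; L=l[m]; print(f,'slot n',m.sum(),'centroid local',np.average(L,axis=0,weights=wt).round(4) if m.sum() else 0,'rng',L.min(0) if m.sum() else 0,L.max(0) if m.sum() else 0)
        L=l*1000
        m=((bg-g).ravel()>60)&(abs(L[:,0]-20)<25)&(abs(L[:,1])<45); print(' mm',np.average(L[m],axis=0,weights=(bg-g).ravel()[m]) if m.sum() else 0, L[m].min(0) if m.sum() else 0,L[m].max(0) if m.sum() else 0)
    LW=tolocal(W)*1000; t=(abs(W[:,2]-.095)<.004)&(abs(LW[:,0])<90)&(abs(LW[:,1])<100)
    print(f,'top',W[t][:,2].mean(),np.percentile(LW[t],[.3,99.7],axis=0))
# red tip in w2
print('tip xy if z=.144',plane('w2',[401/1.5625,292/1.5625],.144))
E
```

```text
s0 slot n 18349 centroid local [1.2995 1.0924] rng [-0.88535895 -0.70465719] [44.02371762 44.72894471]
 mm [18.70023841 -1.30821251] [  8.96219497 -35.02250599] [27.48223067 33.08987301]
s0 top 0.09584557856418742 [[-77.3423322  -89.69918148]
 [ 77.08749993  86.34178418]]
d0 slot n 14667 centroid local [ 0.5515 -0.1813] rng [ -4.87958413 -39.17566632] [43.06556589 39.57721911]
 mm [ 11.98995007 -13.66099892] [ -4.96411438 -44.23751875] [26.44195016 25.76260181]
d0 top 0.09554013162314842 [[-74.57122374 -89.34093552]
 [ 75.048783    92.1105324 ]]
w2 top 0.09553396015152817 [[-74.6620881  -28.74459781]
 [ 74.6501139   86.8709673 ]]
tip xy if z=.144 [[ 0.58767628 -0.18914972  0.144     ]]
```

Slot target in case axes is (19–20, −1) mm, and the pictures agree to 1–2 mm. I'll move over it, bring the tip level with the top and read the force.

```bash
python3 -m handwheel '[{"fingers":-1,"x":0.0015,"y":0,"z":-0.03,"spin":0},{"fingers":-1,"x":0.0015,"y":0,"z":-0.055,"spin":0},{"fingers":-1,"x":0.0015,"y":0,"z":-0.067,"spin":0},{"fingers":-1,"x":0.0015,"y":0.005,"z":-0.067,"spin":0},{"fingers":-1,"x":0.0015,"y":0.02,"z":-0.067,"spin":0},{"fingers":-1,"x":0.0015,"y":0.035,"z":-0.067,"spin":0},{"fingers":-1,"x":0.0015,"y":0.043,"z":-0.067,"spin":0},{"fingers":-1,"x":0.0015,"y":0.046,"z":-0.067,"spin":0},{"fingers":-1,"x":0.0015,"y":0.047,"z":-0.067,"spin":0},{"fingers":-1,"x":0.0015,"y":0.047,"z":-0.067,"spin":0}]'
python3 - <<'E'
from h import *
o=get_obs(); print(o['ee_pos'],o['eef_rot'],o['force'],o['moment'])
q=o['ee_pos'];print('local',(q[0]-.572)*.9986+(q[1]+.256)*.052,-(q[0]-.572)*.052+(q[1]+.256)*.9986)
a=snap('scene','s1')[0]; b=snap('side','d1')[0]
A=cv2.resize(a[195:265,255:330,::-1],(400,373),interpolation=2);B=cv2.resize(b[150:225,240:315,::-1],(373,373),interpolation=2)
cv2.imwrite('pics/c1.png',np.hstack([A,B]))
E
```

```text
time_s: 6.25
ee_pos: [0.5917, -0.2526, 0.2441]
eef_rot: [-1.571, -0.001, 0.053]
force: [-0.1, -0.1, -0.9]
grip_width: 0.0239
[ 0.59168807 -0.25255202  0.24408427] [-1.57119746e+00 -7.25205949e-04  5.26180076e-02] [-0.11180745 -0.12657118 -0.93571676] [-0.02137582  0.05286886  0.01711037]
local 0.019839805114012954 0.0024193700578304827
```

View pics/c1.png

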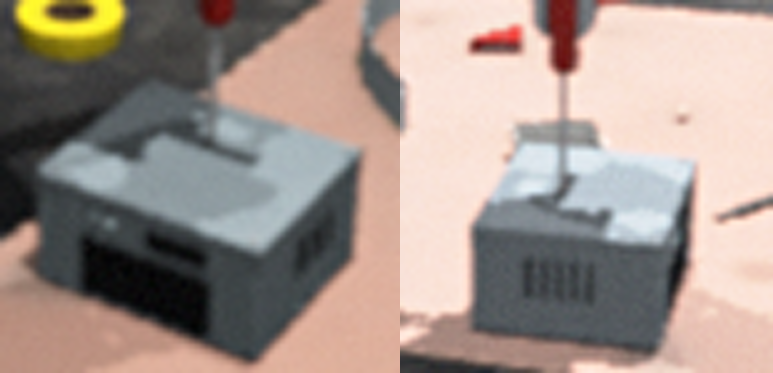

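The tip is over the slot in both views, at about (213,140) in the left crop and (565,180) in the right. Going in gently.

```bash
python3 -m handwheel '[{"fingers":-1,"x":-0.0004,"y":0,"z":0,"spin":0},{"fingers":-1,"x":-0.0004,"y":0.0005,"z":0,"spin":0},{"fingers":-1,"x":-0.0004,"y":0.001,"z":0,"spin":0},{"fingers":-1,"x":-0.0004,"y":0.0015,"z":0,"spin":0},{"fingers":-1,"x":-0.0004,"y":0.002,"z":0,"spin":0},{"fingers":-1,"x":-0.0004,"y":0.0025,"z":0,"spin":0},{"fingers":-1,"x":-0.0004,"y":0.003,"z":0,"spin":0},{"fingers":-1,"x":-0.0004,"y":0.003,"z":0,"spin":0},{"fingers":-1,"x":-0.0004,"y":0.003,"z":0,"spin":0},{"fingers":-1,"x":-0.0004,"y":0.003,"z":0,"spin":0}]'
```

```text
time_s: 7.35
ee_pos: [0.5911, -0.2528, 0.2405]
eef_rot: [-1.571, -0.0, 0.052]
force: [-0.3, 0.4, -0.9]
grip_width: 0.0238
```

```bash
python3 -m handwheel '[{"fingers":-1,"x":0,"y":0.0005,"z":0,"spin":0},{"fingers":-1,"x":0,"y":0.001,"z":0,"spin":0},{"fingers":-1,"x":0,"y":0.0015,"z":0,"spin":0},{"fingers":-1,"x":0,"y":0.002,"z":0,"spin":0},{"fingers":-1,"x":0,"y":0.0025,"z":0,"spin":0},{"fingers":-1,"x":0,"y":0.003,"z":0,"spin":0},{"fingers":-1,"x":0,"y":0.003,"z":0,"spin":0},{"fingers":-1,"x":0,"y":0.003,"z":0,"spin":0},{"fingers":-1,"x":0,"y":0.003,"z":0,"spin":0},{"fingers":-1,"x":0,"y":0.003,"z":0,"spin":0}]'
```

```text
time_s: 8.35
ee_pos: [0.5911, -0.2528, 0.2375]
eef_rot: [-1.571, 0.0, 0.052]
force: [-1.4, 0.8, -1.3]
grip_width: 0.0239
```

```bash
python3 -m handwheel '[{"fingers":-1,"x":-0.001,"y":0,"z":0,"spin":0},{"fingers":-1,"x":-0.001,"y":0.003,"z":0,"spin":0},{"fingers":-1,"x":-0.001,"y":0.006,"z":0,"spin":0},{"fingers":-1,"x":-0.001,"y":0.009,"z":0,"spin":0},{"fingers":-1,"x":-0.001,"y":0.012,"z":0,"spin":0},{"fingers":-1,"x":-0.001,"y":0.014,"z":0,"spin":0},{"fingers":-1,"x":-0.001,"y":0.0155,"z":0,"spin":0},{"fingers":-1,"x":-0.001,"y":0.017,"z":0,"spin":0},{"fingers":-1,"x":-0.001,"y":0.017,"z":0,"spin":0},{"fingers":-1,"x":-0.001,"y":0.017,"z":0,"spin":0}]'
```

```text
time_s: 9.35
ee_pos: [0.5901, -0.2528, 0.2205]
eef_rot: [-1.571, -0.0, 0.052]
force: [-0.9, 0.4, -0.1]
grip_width: 0.0237
```

```bash
python3 -m handwheel '[{"fingers":-1,"x":0,"y":0.0003,"z":0,"spin":0},{"fingers":-1,"x":0,"y":0.0006,"z":0,"spin":0},{"fingers":-1,"x":0,"y":0.0009,"z":0,"spin":0},{"fingers":-1,"x":0,"y":0.0012,"z":0,"spin":0},{"fingers":-1,"x":0,"y":0.0015,"z":0,"spin":0},{"fingers":-1,"x":0,"y":0.0015,"z":0,"spin":0},{"fingers":-1,"x":0,"y":0.0015,"z":0,"spin":0},{"fingers":-1,"x":0,"y":0.0015,"z":0,"spin":0},{"fingers":-1,"x":0,"y":0.0015,"z":0,"spin":0},{"fingers":-1,"x":0,"y":0.0015,"z":0,"spin":0}]'
```

```text
time_s: 10.35
ee_pos: [0.5901, -0.2528, 0.219]
eef_rot: [-1.571, -0.0, 0.052]
force: [0.4, 0.4, -1.2]
grip_width: 0.0235
```

```bash
python3 -m handwheel '[{"fingers":-1,"x":0,"y":0.0003,"z":0,"spin":0},{"fingers":-1,"x":0,"y":0.0006,"z":0,"spin":0},{"fingers":-1,"x":0,"y":0.0009,"z":0,"spin":0},{"fingers":-1,"x":0,"y":0.0012,"z":0,"spin":0},{"fingers":-1,"x":0,"y":0.0015,"z":0,"spin":0},{"fingers":-1,"x":0,"y":0.0018,"z":0,"spin":0},{"fingers":-1,"x":0,"y":0.002,"z":0,"spin":0},{"fingers":-1,"x":0,"y":0.002,"z":0,"spin":0},{"fingers":-1,"x":0,"y":0.002,"z":0,"spin":0},{"fingers":-1,"x":0,"y":0.002,"z":0,"spin":0}]'
```

```text
time_s: 11.35
ee_pos: [0.5901, -0.2528, 0.217]
eef_rot: [-1.571, 0.0, 0.052]
force: [-0.2, -0.3, -1.1]
grip_width: 0.0239
```

No floor down to about 25 mm, so this looks like the gap. Going on gently.

```bash
python3 -m handwheel '[{"fingers":-1,"x":0,"y":0.0004,"z":0,"spin":0},{"fingers":-1,"x":0,"y":0.0008,"z":0,"spin":0},{"fingers":-1,"x":0,"y":0.0012,"z":0,"spin":0},{"fingers":-1,"x":0,"y":0.0016,"z":0,"spin":0},{"fingers":-1,"x":0,"y":0.002,"z":0,"spin":0},{"fingers":-1,"x":0,"y":0.0024,"z":0,"spin":0},{"fingers":-1,"x":0,"y":0.0028,"z":0,"spin":0},{"fingers":-1,"x":0,"y":0.003,"z":0,"spin":0},{"fingers":-1,"x":0,"y":0.003,"z":0,"spin":0},{"fingers":-1,"x":0,"y":0.003,"z":0,"spin":0}]'
```

```text
time_s: 12.35
ee_pos: [0.5901, -0.2528, 0.214]
eef_rot: [-1.571, -0.0, 0.052]
force: [-0.5, 0.5, -1.1]
grip_width: 0.0238
```

```bash
python3 -m handwheel '[{"fingers":-1,"x":0,"y":0.0004,"z":0,"spin":0},{"fingers":-1,"x":0,"y":0.0008,"z":0,"spin":0},{"fingers":-1,"x":0,"y":0.0012,"z":0,"spin":0},{"fingers":-1,"x":0,"y":0.0016,"z":0,"spin":0},{"fingers":-1,"x":0,"y":0.002,"z":0,"spin":0},{"fingers":-1,"x":0,"y":0.002,"z":0,"spin":0},{"fingers":-1,"x":0,"y":0.002,"z":0,"spin":0},{"fingers":-1,"x":0,"y":0.002,"z":0,"spin":0},{"fingers":-1,"x":0,"y":0.002,"z":0,"spin":0},{"fingers":-1,"x":0,"y":0.002,"z":0,"spin":0}]'
```

```text
time_s: 13.35
ee_pos: [0.5901, -0.2528, 0.212]
eef_rot: [-1.571, -0.0, 0.052]
force: [-0.5, 0.5, -1.3]
grip_width: 0.0236
```

```bash
python3 -m handwheel '[{"fingers":-1,"x":0,"y":0.0005,"z":0,"spin":0},{"fingers":-1,"x":0,"y":0.001,"z":0,"spin":0},{"fingers":-1,"x":0,"y":0.0015,"z":0,"spin":0},{"fingers":-1,"x":0,"y":0.002,"z":0,"spin":0},{"fingers":-1,"x":0,"y":0.0025,"z":0,"spin":0},{"fingers":-1,"x":0,"y":0.003,"z":0,"spin":0},{"fingers":-1,"x":0,"y":0.0035,"z":0,"spin":0},{"fingers":-1,"x":0,"y":0.004,"z":0,"spin":0},{"fingers":-1,"x":0,"y":0.004,"z":0,"spin":0},{"fingers":-1,"x":0,"y":0.004,"z":0,"spin":0}]'
```

```text
time_s: 14.35
ee_pos: [0.5901, -0.2528, 0.208]
eef_rot: [-1.571, -0.0, 0.052]
force: [0.4, 0.0, -0.8]
grip_width: 0.0237
```

```bash
python3 -m handwheel '[{"fingers":-1,"x":0,"y":0.0005,"z":0,"spin":0},{"fingers":-1,"x":0,"y":0.001,"z":0,"spin":0},{"fingers":-1,"x":0,"y":0.0015,"z":0,"spin":0},{"fingers":-1,"x":0,"y":0.002,"z":0,"spin":0},{"fingers":-1,"x":0,"y":0.0025,"z":0,"spin":0},{"fingers":-1,"x":0,"y":0.003,"z":0,"spin":0},{"fingers":-1,"x":0,"y":0.003,"z":0,"spin":0},{"fingers":-1,"x":0,"y":0.003,"z":0,"spin":0},{"fingers":-1,"x":0,"y":0.003,"z":0,"spin":0},{"fingers":-1,"x":0,"y":0.003,"z":0,"spin":0}]'
```

```text
time_s: 15.35
ee_pos: [0.5902, -0.2529, 0.2051]
eef_rot: [-1.571, -0.0, 0.052]
force: [-0.8, 0.5, 3.3]
grip_width: 0.0236
```

That's the tab: about 4.4 N after up to 3 mm of travel. Pressing on.

```bash
python3 -m handwheel '[{"fingers":-1,"x":0,"y":0.0006,"z":0,"spin":0},{"fingers":-1,"x":0,"y":0.0012,"z":0,"spin":0},{"fingers":-1,"x":0,"y":0.0018,"z":0,"spin":0},{"fingers":-1,"x":0,"y":0.0024,"z":0,"spin":0},{"fingers":-1,"x":0,"y":0.003,"z":0,"spin":0},{"fingers":-1,"x":0,"y":0.0036,"z":0,"spin":0},{"fingers":-1,"x":0,"y":0.004,"z":0,"spin":0},{"fingers":-1,"x":0,"y":0.004,"z":0,"spin":0},{"fingers":-1,"x":0,"y":0.004,"z":0,"spin":0},{"fingers":-1,"x":0,"y":0.004,"z":0,"spin":0}]'
python3 - <<'E'
from h import *
a=snap('scene','s2')[0]
w,_=cloud('s2');c,s=np.cos(.052),np.sin(.052)
x=(w[...,0]-.572)*c+(w[...,1]+.256)*s;y=-(w[...,0]-.572)*s+(w[...,1]+.256)*c
m=(abs(y)<.07)&(x<-.06)&(x>-.15)&(w[...,2]>.02)&(w[...,2]<.08); print('front x pct',np.percentile(x[m],[2,10,25,50,90]))
cv2.imwrite('pics/c2.png',cv2.resize(a[195:275,245:330,::-1],(510,480),interpolation=2))
E
```

```text
time_s: 16.35
ee_pos: [0.5901, -0.2528, 0.201]
eef_rot: [-1.571, -0.0, 0.052]
force: [-0.9, 0.1, 5.4]
grip_width: 0.0235
front x pct [-0.07724122 -0.07612276 -0.0750102  -0.07372454 -0.07120694]
```

View pics/c2.png

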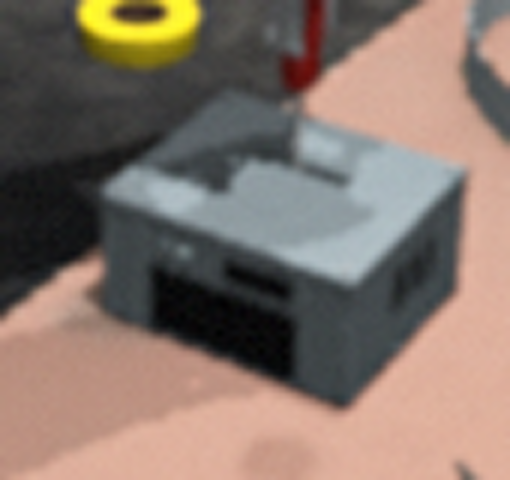

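The drawer is still shut and the net force is about 6.4 N, so release is very close. Pressing 1.5 mm more.

```bash
python3 -m handwheel '[{"fingers":-1,"x":0,"y":0.0004,"z":0,"spin":0},{"fingers":-1,"x":0,"y":0.0008,"z":0,"spin":0},{"fingers":-1,"x":0,"y":0.0012,"z":0,"spin":0},{"fingers":-1,"x":0,"y":0.0015,"z":0,"spin":0},{"fingers":-1,"x":0,"y":0.0015,"z":0,"spin":0},{"fingers":-1,"x":0,"y":0.0015,"z":0,"spin":0},{"fingers":-1,"x":0,"y":0.0015,"z":0,"spin":0},{"fingers":-1,"x":0,"y":0.0015,"z":0,"spin":0},{"fingers":-1,"x":0,"y":0.0015,"z":0,"spin":0},{"fingers":-1,"x":0,"y":0.0015,"z":0,"spin":0}]'
cat > front.py <<'E'
from h import *
import sys
f=sys.argv[1]; a=snap('scene',f)[0]
w,_=cloud(f);c,s=np.cos(.052),np.sin(.052)
x=(w[...,0]-.572)*c+(w[...,1]+.256)*s;y=-(w[...,0]-.572)*s+(w[...,1]+.256)*c
m=(abs(y)<.07)&(x<-.06)&(x>-.15)&(w[...,2]>.02)&(w[...,2]<.08); print('front x pct',np.percentile(x[m],[2,10,25,50,90]))
E
python3 front.py s3
```

```text
time_s: 17.4
ee_pos: [0.5901, -0.2528, 0.1995]
eef_rot: [-1.571, -0.0, 0.052]
force: [-0.1, -0.1, 5.0]
grip_width: 0.024
front x pct [-0.12151994 -0.11950555 -0.11767751 -0.07780833 -0.07042694]
```

The drawer is out about 45 mm. Now straight up and back the way I came.

```bash
python3 -m handwheel '[{"fingers":-1,"x":0,"y":-0.004,"z":0,"spin":0},{"fingers":-1,"x":0,"y":-0.012,"z":0,"spin":0},{"fingers":-1,"x":0,"y":-0.02,"z":0,"spin":0},{"fingers":-1,"x":0,"y":-0.03,"z":0,"spin":0},{"fingers":-1,"x":0,"y":-0.04,"z":0,"spin":0},{"fingers":-1,"x":0,"y":-0.055,"z":0,"spin":0},{"fingers":-1,"x":0,"y":-0.07,"z":0,"spin":0},{"fingers":-1,"x":0,"y":-0.085,"z":0,"spin":0},{"fingers":-1,"x":0,"y":-0.09,"z":0,"spin":0},{"fingers":-1,"x":0,"y":-0.09,"z":0,"spin":0}]'
python3 -m handwheel '[{"fingers":-1,"x":-0.002,"y":0,"z":0.03,"spin":0},{"fingers":-1,"x":-0.005,"y":0,"z":0.075,"spin":0},{"fingers":-1,"x":-0.009,"y":0,"z":0.125,"spin":0},{"fingers":-1,"x":-0.012,"y":0,"z":0.175,"spin":0},{"fingers":-1,"x":-0.015,"y":0,"z":0.225,"spin":0},{"fingers":-1,"x":-0.018,"y":0,"z":0.275,"spin":0},{"fingers":-1,"x":-0.021,"y":0,"z":0.325,"spin":0},{"fingers":-1,"x":-0.024,"y":0,"z":0.375,"spin":0},{"fingers":-1,"x":-0.026,"y":0,"z":0.425,"spin":0},{"fingers":-1,"x":-0.027,"y":0,"z":0.46,"spin":0}]'
```

```text
time_s: 18.45
ee_pos: [0.5902, -0.2529, 0.2902]
eef_rot: [-1.571, -0.001, 0.052]
force: [0.6, 0.2, -1.9]
grip_width: 0.0241
time_s: 19.45
ee_pos: [0.538, 0.2079, 0.2887]
eef_rot: [-1.571, 0.001, 0.054]
force: [0.4, -1.0, -1.7]
grip_width: 0.0238
```

```bash
python3 front.py s4; python3 - <<'E'
from h import *
o=get_obs(); q=o['ee_pos'];yaw=o['eef_rot'][2]; d=np.array([.535,.262])-q[:2]; c,s=np.cos(yaw),np.sin(yaw)
print(q,yaw,'tool x,z',d[0]*c+d[1]*s,-d[0]*s+d[1]*c,'spin',np.degrees(yaw+.262))
E
```

```text
front x pct [-0.12105666 -0.1193683  -0.11743206 -0.07847641 -0.07034275]
[0.53746313 0.21148104 0.28844225] 0.05622333767193677 tool x,z 0.0003796120461671878 0.05057755094677767 spin 18.232854191168432
```

```bash
python3 -m handwheel '[{"fingers":-1,"x":0,"y":0,"z":0.015,"spin":5},{"fingers":-1,"x":-0.001,"y":0,"z":0.035,"spin":11},{"fingers":-1,"x":-0.001,"y":0,"z":0.05,"spin":16},{"fingers":-1,"x":-0.001,"y":0,"z":0.056,"spin":18},{"fingers":-1,"x":-0.001,"y":0,"z":0.057,"spin":18},{"fingers":-1,"x":-0.001,"y":0,"z":0.057,"spin":18},{"fingers":-1,"x":-0.001,"y":0,"z":0.057,"spin":18},{"fingers":-1,"x":-0.001,"y":0,"z":0.057,"spin":18},{"fingers":-1,"x":-0.001,"y":0,"z":0.057,"spin":18},{"fingers":-1,"x":-0.001,"y":0,"z":0.057,"spin":18}]'
```

```text
time_s: 20.5
ee_pos: [0.5351, 0.2618, 0.2895]
eef_rot: [-1.571, -0.0, -0.262]
force: [1.8, 0.6, -0.6]
grip_width: 0.0238
```

```bash
python3 -m handwheel '[{"fingers":-1,"x":0,"y":0.01,"z":0,"spin":0},{"fingers":-1,"x":0,"y":0.025,"z":0,"spin":0},{"fingers":-1,"x":0,"y":0.035,"z":0,"spin":0},{"fingers":-1,"x":0,"y":0.039,"z":0,"spin":0},{"fingers":-1,"x":0,"y":0.041,"z":0,"spin":0},{"fingers":-1,"x":0,"y":0.043,"z":0,"spin":0},{"fingers":-1,"x":0,"y":0.045,"z":0,"spin":0},{"fingers":-1,"x":0,"y":0.046,"z":0,"spin":0},{"fingers":-1,"x":0,"y":0.047,"z":0,"spin":0},{"fingers":-1,"x":0,"y":0.047,"z":0,"spin":0}]'
```

```text
time_s: 21.5
ee_pos: [0.5351, 0.262, 0.2424]
eef_rot: [-1.571, -0.0, -0.262]
force: [0.0, -0.5, -0.3]
grip_width: 0.0235
```

```bash
python3 - <<'E'
from h import *
a=snap('scene','s5')[0]; b=snap('side','d5')[0]
A=cv2.resize(a[150:225,155:230,::-1],(390,390),interpolation=2);B=cv2.resize(b[200:300,200:300,::-1],(390,390),interpolation=2)
cv2.imwrite('pics/c5.png',np.hstack([A,B]))
E
```

```text
(no output)
```

View pics/c5.png

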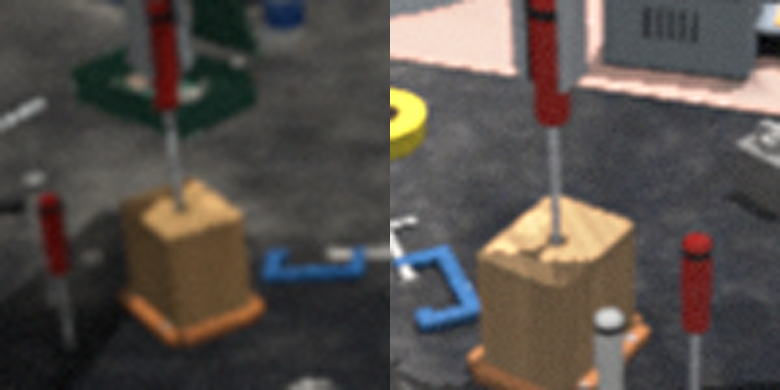

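The tip is entering the hole in both views, left (178,207) and right (557,240). Lowering.

```bash
python3 -m handwheel '[{"fingers":-1,"x":0,"y":0.004,"z":0,"spin":0},{"fingers":-1,"x":0,"y":0.01,"z":0,"spin":0},{"fingers":-1,"x":0,"y":0.02,"z":0,"spin":0},{"fingers":-1,"x":0,"y":0.032,"z":0,"spin":0},{"fingers":-1,"x":0,"y":0.045,"z":0,"spin":0},{"fingers":-1,"x":0,"y":0.058,"z":0,"spin":0},{"fingers":-1,"x":0,"y":0.07,"z":0,"spin":0},{"fingers":-1,"x":0,"y":0.08,"z":0,"spin":0},{"fingers":-1,"x":0,"y":0.087,"z":0,"spin":0},{"fingers":-1,"x":0,"y":0.088,"z":0,"spin":0}]'
python3 -m handwheel '[{"fingers":-1,"x":0,"y":0.0005,"z":0,"spin":0},{"fingers":-1,"x":0,"y":0.001,"z":0,"spin":0},{"fingers":-1,"x":0,"y":0.0015,"z":0,"spin":0},{"fingers":-1,"x":0,"y":0.002,"z":0,"spin":0},{"fingers":-1,"x":0,"y":0.0025,"z":0,"spin":0},{"fingers":-1,"x":0,"y":0.003,"z":0,"spin":0},{"fingers":-1,"x":0,"y":0.003,"z":0,"spin":0},{"fingers":-1,"x":0,"y":0.003,"z":0,"spin":0},{"fingers":-1,"x":0,"y":0.003,"z":0,"spin":0},{"fingers":-1,"x":0,"y":0.003,"z":0,"spin":0}]'
```

```text
time_s: 22.6
ee_pos: [0.5348, 0.2619, 0.1535]
eef_rot: [-1.572, 0.001, -0.262]
force: [-0.1, -0.2, -1.0]
grip_width: 0.0238
time_s: 23.6
ee_pos: [0.5351, 0.262, 0.1515]
eef_rot: [-1.571, -0.0, -0.262]
force: [-0.8, -0.1, -1.5]
grip_width: 0.0239
```

Now 1 mm more, then open slowly and rise clear.

```bash
python3 -m handwheel '[{"fingers":-1,"x":0,"y":0.0005,"z":0,"spin":0},{"fingers":-1,"x":0,"y":0.001,"z":0,"spin":0},{"fingers":-1,"x":0,"y":0.001,"z":0,"spin":0},{"fingers":-0.4,"x":0,"y":0.001,"z":0,"spin":0},{"fingers":-0.3,"x":0,"y":0.001,"z":0,"spin":0},{"fingers":0,"x":0,"y":0.001,"z":0,"spin":0},{"fingers":0.2,"x":0,"y":0.001,"z":0,"spin":0},{"fingers":0.4,"x":0,"y":0.001,"z":0,"spin":0},{"fingers":0.6,"x":0,"y":0.001,"z":0,"spin":0},{"fingers":0.6,"x":0,"y":0.001,"z":0,"spin":0}]'
python3 -m handwheel '[{"fingers":0.8,"x":0,"y":0,"z":0,"spin":0},{"fingers":0.8,"x":0,"y":-0.01,"z":0,"spin":0},{"fingers":0.8,"x":0,"y":-0.025,"z":0,"spin":0},{"fingers":0.8,"x":0,"y":-0.045,"z":0,"spin":0},{"fingers":0.8,"x":0,"y":-0.07,"z":0,"spin":0},{"fingers":0.8,"x":0,"y":-0.095,"z":0,"spin":0},{"fingers":0.8,"x":0,"y":-0.12,"z":0,"spin":0},{"fingers":0.8,"x":0,"y":-0.14,"z":0,"spin":0},{"fingers":0.8,"x":0,"y":-0.15,"z":0,"spin":0},{"fingers":0.8,"x":0,"y":-0.15,"z":0,"spin":0}]'
python3 front.py s6
python3 - <<'E'
from h import *
b=snap('side','d6')[0]; snap('wrist','w6')
w,_=cloud('w6'); m=(w[...,2]>.18)&(w[...,2]<.2); q=w[m]; print(len(q),q.mean(0),q.min(0),q.max(0))
A=cv2.resize(cv2.imread('pics/s6.png')[150:270,155:335],(480,320),interpolation=2);B=cv2.resize(b[200:300,200:300,::-1],(320,320),interpolation=2)
cv2.imwrite('pics/c6.png',np.hstack([A,B]))
E
```

```text
time_s: 24.6
ee_pos: [0.5351, 0.262, 0.1505]
eef_rot: [-1.571, -0.0, -0.262]
force: [-0.4, -0.2, 0.8]
grip_width: 0.0695
time_s: 25.6
ee_pos: [0.5353, 0.2621, 0.3019]
eef_rot: [-1.569, -0.002, -0.262]
force: [-0.1, -0.5, 0.5]
grip_width: 0.0847
front x pct [-0.12121262 -0.11963453 -0.11739386 -0.07738695 -0.07048833]
764 [0.53557179 0.26305532 0.19276138] [0.52190686 0.24797749 0.18006759] [0.54830264 0.27455232 0.19672908]
```

View pics/c6.png

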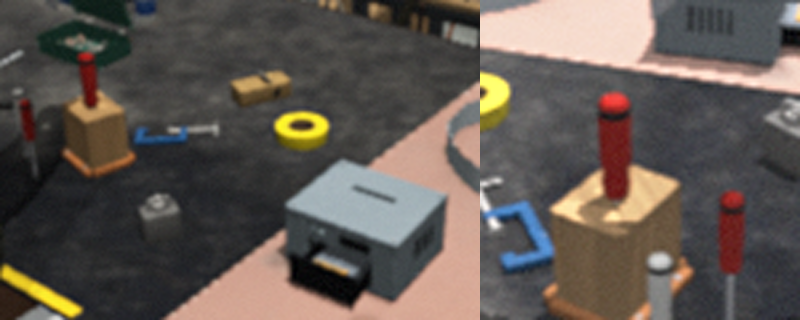

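The driver stands in its block with the butt 193 mm high, just as at the start. The drawer is out and the gripper is clear, so I'm handing in.

```bash
python3 -c "
from station import workorder; print(workorder.hand_in())"
```

```text
the job is handed in; nothing more can be done
None
```

The drawer is open, the screwdriver is back in its block, and the job is handed in, with the last move ending at 25.6 s of the 67 s allowed. No verdict was reported.

- **Release:** I took the larger red screwdriver from the block and put its blade into the slot near the centre. It went straight into the gap without touching the stiff floor. The blade met the tab about 34–37 mm down, and I pressed until the drawer came out. The highest reading was about 6.5 N net, against the 30 N limit.
- **Last checks:** The drawer front stands about 45 mm out. The screwdriver is upright in the hole, with its butt at the same place and height as at the start (within 1 mm). The gripper was open and clear above it. The weight, tape roll and clamp look undisturbed in the last picture; I did not check the punch separately.
- **Disagreements:** The wrist camera put the blade tip about 1.5 mm off from the arm's own position. A light sideways force of 1.4 N in the slot fitted that, so I shifted the blade 1 mm. The first move was refused for a missing "spin" value and did nothing. No check failed.

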